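Chock the rolling pin on the dish drainer

TASK

The washed rolling pin is standing with its end in the wet crock; lay it level across the wires of the sloping dish drainer, so that it dries. It would roll off, so first put the wooden door wedge on the wires as a chock on the downhill side, and let go of the pin only where the wedge holds it: it must not run loose on the slope. Set things down gently instead of dropping or tossing them, and leave the crock and the other things where they stand.

Things in the scene. Friction and masses are not known exactly. Their poses are not given: they have to be found in the camera images.
- pin: beech rolling pin without handles: plain cylinder 44 mm across, 200 mm long, 210 g. Origin at its middle, z along its axis towards the end that is up at the start. It starts upright in the crock on its inner floor (5 mm up): the top 80 mm stick out and can be gripped. Laid gently on the level table it stays; on the drainer it rolls unless blocked.
- crock: blue ceramic utensil crock, a slightly tapered open cup 104 mm across the rim and 125 mm tall, inner floor 5 mm up, about 0.6 kg. Loose; origin at the centre of its underside, z up. The open table around the wedge's starting place, on the other side of the drainer, has room for laying the pin down.
- wedge: pale wooden door wedge lying on its flat sole, 120 mm long, 50 mm wide with parallel upright flanks, 3 mm high at the thin end and 30 mm at the heel, about 100 g. Origin at the middle of its sole; x points from the thin end to the heel (thin end at x = -60 mm, heel at x = +60 mm), y across its width, z up. Friction holds it on the drainer's slope.
- drainer: white wire dish drainer, fixed. Origin on the table under its middle, z up, x level in the downhill direction, y across. The bed is ten 5 mm wires running downhill 25 mm apart; the plane over their tops falls 6 degrees (0.105 rad) towards +x and reaches from x = -150 to +150 mm. The lower end is open, over a steel drip pan 42 mm high that reaches to x = +265 mm.
- bowl: white ceramic rice bowl, 116 mm across, 58 mm tall, standing loose; origin under its centre. To be left alone.
- clothespin: blue plastic clothespin about 90 mm long, 11 mm high, lying loose. To be left alone.
- fob: bright yellow key fob with a steel key, about 120 mm long in all, 6 mm high; origin at the fob. To be left alone.
- hook: steel S-hook of 6 mm wire, about 100 mm long, lying flat. To be left alone.
- brush: brush with a wooden handle, 200 mm long, lying. To be left alone.
- bed_mid (a point): middle of the drainer's bed, on the plane over the wire tops, 80 mm above the table. Wire frames 60 mm high above the bed stand along both sides (clear width 250 mm: y = -125 to +125 mm) and across the upper end, so the hand has room over the middle of the bed only from above. Axes as the drainer's (level).
Not all that is in view belongs to the job. Several things have the shape of the crock; the one meant has the colours described above.

How it is judged:
On the way:
1. the wedge stands on the drainer, let go and at rest, before the pin is laid there (contact force between wedge and drainer above 0.2 N and contact force between the fingers and wedge below 0.05 N and height (world z) of wedge above 0.05 m and linear speed of wedge below 0.02 m/s and contact force between pin and drainer below 0.05 N), for 0.2 s.
At the end, for the whole second after the job is handed in: The pin rests on the drainer's wires, level across them (within 0.25 rad of square), between the ends and side frames, touching the wedge, which also rests on the wires; both at rest and let go; the crock still stands upright (contact force between each of pin, wedge and drainer above 0.2 N and contact force between pin and wedge above 0.03 N and angle between the z axis of pin and the y axis of drainer, either way round below 0.25 rad and x of pin in the frame of drainer between -0.13 and 0.13 m and y of pin in the frame of drainer between -0.04 and 0.04 m and height (world z) of pin between 0.08 and 0.14 m and linear speed of each of pin, wedge below 0.01 m/s and angular speed of pin below 0.2 rad/s and angle between crock's own z axis and vertical below 0.1 rad).
It fails at once if the pin is let go unchocked and runs down the drainer (faster than 0.12 m/s) (contact force between the fingers and pin below 0.02 N and contact force between pin and drainer above 0.05 N and linear speed of pin above 0.12 m/s).
It fails at once if the pin or the wedge falls freely (faster than 0.7 m/s out of the hand) ((contact force between the fingers and pin below 0.02 N and linear speed of pin above 0.7 m/s) or (contact force between the fingers and wedge below 0.02 N and linear speed of wedge above 0.7 m/s)).
It fails at once if the crock is tipped or pushed away by more than 50 mm (angle between crock's own z axis and vertical above 0.5 rad or distance of crock from where it was at the start of the episode above 0.05 m).
It fails at once if a bystander is pushed away by more than 30 mm (distance of any of bowl, clothespin, fob, hook, brush from where it was at the start of the episode above 0.03 m).
It also fails if it takes over 72 s, if anything falls off the work surface, if the arm or the gripper's body presses on something with over 40 N, if the wrist force passes 120 N, or if a joint passes its speed limit or range.

ROBOT

A 6-joint arm with a two-finger parallel gripper is mounted at the origin on the work surface. World frame = base frame: x ahead of the robot, y to its left, z up, the work surface at z = 0. Lengths are in m, angles in rad, forces in N, time in s.
With the tool pointing down it reaches from about 0.35 to 0.85 m from the base axis. Payload 8.1 kg.
Tool frame: the origin (TCP) lies midway between the tips of the shut fingers; the grasp point (between the pads) lies 19 mm behind it; z points along the fingers, x is the direction in which the jaws open and shut, and the axes are right-handed (so a half turn about z gives the same grasp; the last joint's range is limited). The gripper opens to 85 mm and grips with 20 to 120 N. Pads are 22 mm wide; open, the fingers measure 114 mm over their backs; the gripper's body (76 mm by 85 mm) begins 54 mm behind the grasp point. The pads swing forward as they close: fully open they stand 13 mm farther back than shut.
Start: joints at [1.242, 0.13, 1.488, -0, 1.523, -0.085], TCP at [0.145, 0.582, 0.231] pointing down, gripper open.
Joint ranges: [-2.96, 2.96], [-0.89, 2.26], [0.02, 2.5], [-1.34, 4.48], [0, 2.73], [-2.66, 2.66]. Speed limits (rad/s): [2.39, 2.39, 2.79, 3.14, 3.14, 3.14].

INTERFACE

Orientations are given as a unit quaternion [w, x, y, z].
In Python, from cell import r, optics, models gives the robot as it stands.
- The arm moves only by the tool play_rows, never from a script. Its argument "rows" is a list that holds one entry, the list of rows, each a list of 7 numbers: the turn, a rotation vector about the tool's x, y, z in degrees, then the shift along the tool's x, y, z in cm, then the closure, from 0 (fully open) to 1 (shut). A call has 1 to 12 rows; each row is the pose to reach, as a shift and turn from the pose commanded when the call began, along the tool's axes at that moment; what a row does not reach only later rows make up. A row lasts 1/8 s, in which the tool goes at most 62.5 mm and 10.7 degrees, less where a joint would pass 70% of its speed; a pose out of reach is approached as far as the arm can. A call with a gripper value outside its range is refused whole. The fingers move at their own pace and stop on an object; the grip force is fixed at half the most. Time passes only in rows, so rows that repeat a pose let the fingers close. It gives the time, the measured TCP pose, the force and the opening at its end, in the units of the state.
- r.get_obs(): the state, without advancing time (a new reading comes with each control period).
- optics.snapshot(name): name is "scene" or "top"; returns a dict with "frame" (420x560x3 uint8, red, green, blue), "fovy" (degrees; the focal length in pixels is half the picture's height over the tangent of half this angle, whatever the lens; pixels are square), "cx", "cy" (the principal point, pixels), "T" (4x4, takes a point from camera to world coordinates). Camera axes: x right, y down, z forward; pixel columns grow to the right and rows downward; lengths in m; the calibration is good to about 2 mm. A picture is of the moment at which its call begins. There is no depth.
- r.close_job(): hands the job in, once; it reports no verdict.
Trained networks look in the newest picture that a camera, given by its name, has taken for a name from the list of things; names that differ only in an ending like _2 or _b are one class to them, and where a whole thing is asked for, a point or a joint stands for the part that bears it (a point fixed in the world has none). Each returns a list of dicts, best first, with "p" (0 to 1); they miss things now and then, are a little off and sometimes report something else, mostly with a low value. They report only what shows in the picture. A call takes as long as a camera call. They do not tell look-alikes from the thing itself.
- models.find_in(camera, label): "centre" ([column, row] in pixels, amid what is visible of it).
- models.outline_of(camera, label): "pixels" (420x560 bool, what is visible of it) and "centre" ([column, row] in pixels, amid what is visible of it).
The state is a dict: "time": time; "joint_positions": joint angles; "dq": joint speeds; "tau": joint torques, N m; "tool_pos": TCP position; "eef_rot": TCP orientation; "ft_force": force on the tool from outside, world axes, zero at the start; "wrist_torque": the same for the moment, N m; "opening": finger opening in m.
Only numpy, scipy, OpenCV 4.12 (cv2) and the standard library are available. Lean on these libraries where they do the work, as an engineer would, in place of code of your own. Each camera call takes 0.05 s, during which the arm holds its last target. There are 200 camera calls.

## Working session

There is one attempt and no reset: what is moved stays moved. The work goes in short steps, Python scripts to look and compute and a tool call to move; the robot and the scene stay as the last step left them, time stands still between calls to the robot, and variables do not carry over. Pictures are saved under pics/ and viewed, about 8 in all and at most 12, crops included, and the job is handed in when it is done.

Besides the shell and the picture viewer there is one more tool, called in YAML: its name, and indented under it one key for each argument. play_rows: Moves the arm, as the interface text tells. Its arguments: {"type":"object","properties":{"rows":{"type":"array"}},"required":["rows"]}

```bash
ls; mkdir -p pics; cat > h.py <<'E'
import numpy as np, cv2
from cell import r, optics, models
def snap(n):
    s=optics.snapshot(n); return s
def f(s): return s['frame'].shape[0]/2/np.tan(np.radians(s['fovy'])/2)
def ray(s,px):
    d=np.array([(px[0]-s['cx'])/f(s),(px[1]-s['cy'])/f(s),1.]); T=np.array(s['T']); return T[:3,3],T[:3,:3]@d
def onz(s,px,z):
    o,d=ray(s,px); return o+d*(z-o[2])/d[2]
def proj(s,p):
    T=np.array(s['T']); c=T[:3,:3].T@(np.array(p)-T[:3,3]); return [s['cx']+f(s)*c[0]/c[2], s['cy']+f(s)*c[1]/c[2]]
def save(s,name,crop=None,k=1):
    im=s['frame'][:,:,::-1]
    if crop: im=im[crop[1]:crop[3],crop[0]:crop[2]]
    cv2.imwrite('pics/'+name,cv2.resize(im,None,fx=k,fy=k,interpolation=cv2.INTER_CUBIC))
E
python3 - <<'E'
from h import *
for n in ['top','scene']:
    s=snap(n); save(s,n+'0.png',k=1.4); print(n,np.round(s['T'],3).tolist(),s['fovy'])
    for l in ['pin','crock','wedge','drainer','bowl','clothespin','fob','hook','brush']:
        print(l,[(np.round(d['centre'],1).tolist(),round(float(d['p']),2)) for d in models.find_in(n,l)][:4])
print(r.get_obs())
E
```

```text
pics
top [[0.042, -0.977, 0.209, 0.27], [-0.999, -0.041, 0.007, 0.054], [0.002, -0.209, -0.978, 1.215], [0.0, 0.0, 0.0, 1.0]] 48.39139388535223
pin [([158.1, 215.4], 0.57)]
crock [([144.8, 283.4], 0.82), ([101.9, 224.5], 0.64), ([173.4, 217.8], 0.63)]
wedge [([448.0, 237.7], 0.56)]
drainer [([315.3, 129.2], 0.73)]
bowl [([443.4, 165.4], 0.76), ([172.3, 219.9], 0.41)]
clothespin [([237.8, 270.3], 0.76)]
fob [([316.3, 276.1], 0.85), ([157.8, 216.2], 0.42)]
hook [([374.0, 274.6], 0.75)]
brush []
scene [[0.869, 0.414, -0.272, 0.824], [0.495, -0.717, 0.491, -0.578], [0.008, -0.561, -0.828, 1.116], [0.0, 0.0, 0.0, 1.0]] 51.269710844441136
pin [([324.6, 127.6], 0.71)]
crock [([345.7, 108.9], 0.93), ([321.3, 143.4], 0.9), ([286.7, 114.4], 0.57)]
wedge [([194.8, 347.9], 0.56)]
drainer [([352.7, 276.2], 0.77)]
bowl [([260.4, 367.4], 0.7)]
clothespin []
fob [([230.2, 226.0], 0.54)]
hook [([212.2, 250.9], 0.59)]
brush [([325.4, 127.8], 0.66), ([366.1, 161.7], 0.55)]
{'time': 1.0, 'joint_positions': array([ 1.24160149e+00,  1.30364711e-01,  1.48817689e+00,  1.35275381e-05,
        1.52300522e+00, -8.53944644e-02]), 'dq': array([-8.02285080e-04,  1.30713306e-03,  3.12549980e-04, -1.07145832e-03,
       -8.07906954e-05, -8.21570898e-04]), 'tau': array([ 6.88736945e-04, -5.69358337e+01, -5.00858116e+01, -1.79512467e-04,
        1.58369512e-03, -6.31749032e-06]), 'tool_pos': array([0.14481103, 0.58227953, 0.23132602]), 'eef_rot': array([-1.81807689e-05,  7.87842933e-01,  6.15876215e-01,  1.55010637e-05]), 'ft_force': array([0.23492821, 0.5304672 , 0.78882237]), 'wrist_torque': array([-0.04644527,  0.00372991, -0.01121436]), 'opening': 0.08510935044441165}
```

View pics/top0.png

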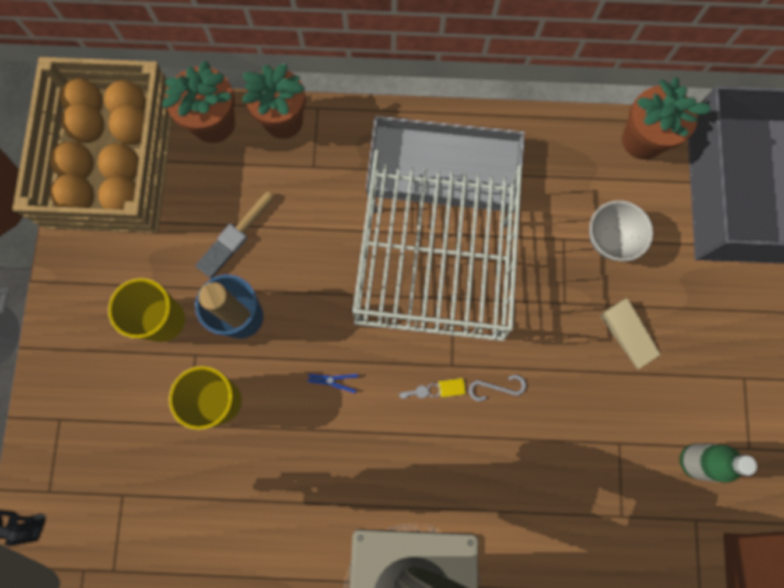

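View pics/scene0.png

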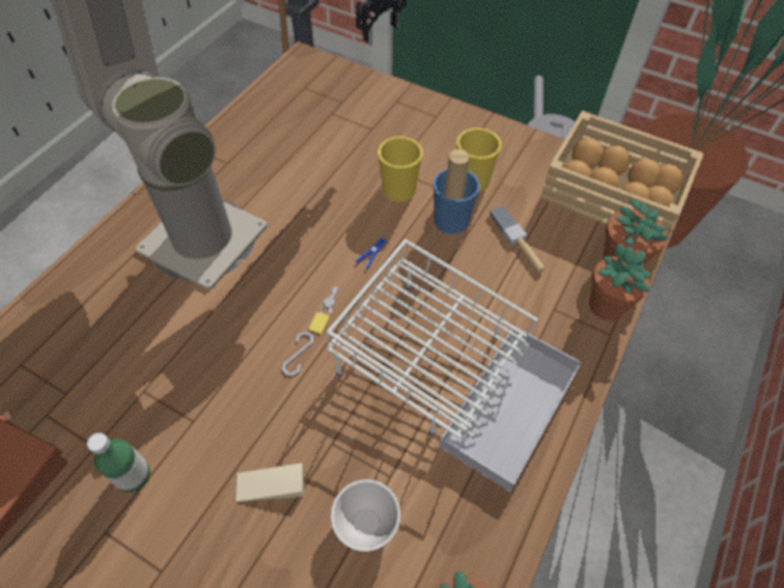

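Top view (pixels of the 1.4x picture): the bed slopes away from the robot, towards the pan at (450,150). The wedge is at (631,334). Three things have the crock's shape: yellow at (140,308), yellow at (202,397) and blue at (227,305) with the pin in it. The blue one fits the description. I'll confirm it in an enlarged crop next to the drainer.

```bash
python3 - <<'E'
from h import *
s=snap('top')
im=s['frame'][:,:,::-1]
a=cv2.resize(im[75:250,245:385],None,fx=3,fy=3,interpolation=cv2.INTER_CUBIC)
b=cv2.resize(im[180:300,70:190],None,fx=3,fy=3,interpolation=cv2.INTER_CUBIC)
c=np.zeros((525,a.shape[1]+b.shape[1],3),np.uint8); c[:,:a.shape[1]]=a; c[:b.shape[0],a.shape[1]:]=b
cv2.imwrite('pics/crop1.png',c)
hsv=cv2.cvtColor(s['frame'],cv2.COLOR_RGB2HSV)
for l in ['wedge','crock','pin','bowl']:
    for o in models.outline_of('top',l)[:3]:
        m=o['pixels'].astype(np.uint8); col=np.median(hsv[m>0],axis=0)
        print(l,round(o['p'],2),np.round(o['centre'],1),col,m.sum())
        if l=='wedge':
            c,_=cv2.findContours(m,cv2.RETR_EXTERNAL,cv2.CHAIN_APPROX_NONE); c=max(c,key=cv2.contourArea)
            bx=cv2.boxPoints(cv2.minAreaRect(c)); print(bx, [np.round(onz(s,p,.015),3).tolist() for p in bx])
m=cv2.inRange(hsv,(100,80,40),(125,255,255)); m[:, :120]=0; m[:,200:]=0; m[:180]=0; m[260:]=0
c,_=cv2.findContours(m,cv2.RETR_EXTERNAL,cv2.CHAIN_APPROX_NONE); c=max(c,key=cv2.contourArea)
e=cv2.fitEllipse(cv2.convexHull(c)); print('blue',e, onz(s,e[0],.125), onz(s,e[0],.1))
p=models.outline_of('top','pin'); 
E
```

```text
wedge 0.84 [449.3 240.6] [ 22.  75. 181.] 961
[[428.69226 224.53845]
 [446.92303 212.38461]
 [472.61536 250.92307]
 [454.38458 263.0769 ]] [[0.506, -0.332, 0.015], [0.541, -0.38, 0.015], [0.442, -0.443, 0.015], [0.409, -0.395, 0.015]]
crock 0.97 [145.2 283.8] [ 25. 222.  98.] 1819
crock 0.91 [101.1 221.9] [ 25. 219.  85.] 1915
crock 0.62 [174.2 219. ] [104. 110.  70.] 1110
pin 0.74 [156.4 217.8] [ 18.  109.5  77. ] 668
bowl 0.9 [444.4 162.8] [ 23.  19. 148.] 1494
blue ((162.82431030273438, 218.89129638671875), (41.408714294433594, 49.5654182434082), 125.49551391601562) [0.47198586 0.33466298 0.125     ] [0.47661472 0.34109804 0.1       ]
```

View pics/crop1.png

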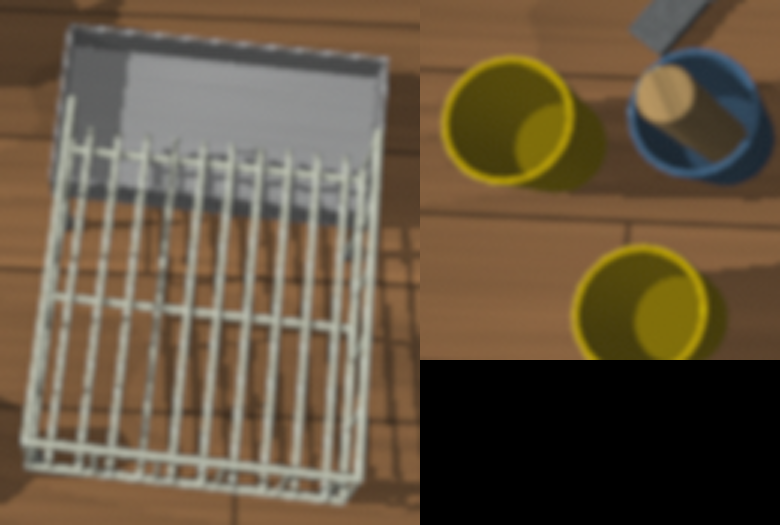

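The crop confirms the blue crock: its rim centre is at about (161,218) in the top image, and the pin's top is at (152,211). The two yellow cups at (101,222) and (145,284) are ruled out by colour. Next I work out the drainer's pose from the pan and frame corners.

```bash
cat >> h.py <<'E'
E
python3 - <<'E'
from h import *
s=snap('top'); 
for n,p,z in [('panL',(268.3,84),.042),('panR',(374,94.3),.042),('frL',(253,222),.156),('frR',(365.7,234.3),.156),('frfarL',(268.7,107.3),.124),('frfarR',(371.5,118.5),.124),('wireEndMid?',(331.5,126.5),.064),('rim',(161.3,218),.125),('pintop',(152,211.3),.205)]:
    print(n,np.round(onz(s,p,z),3))
for l in ['clothespin','fob','hook','bowl','brush']:
    for d in models.find_in('top',l)[:1]: print(l,np.round(onz(s,d['centre'],.005),3))
E
```

```text
panL [0.873 0.104 0.042]
panR [ 0.855 -0.184  0.042]
frL [0.468 0.118 0.156]
frR [ 0.45  -0.141  0.156]
frfarL [0.767 0.097 0.124]
frfarR [ 0.748 -0.161  0.124]
wireEndMid? [ 0.748 -0.068  0.064]
rim [0.474 0.338 0.125]
pintop [0.473 0.34  0.205]
clothespin [0.368 0.173 0.005]
fob [ 0.361 -0.054  0.005]
hook [0.494 0.346 0.005]
bowl [ 0.679 -0.377  0.005]
brush [0.624 0.37  0.005]
```

```bash
python3 - <<'E'
from h import *
a=snap('scene')['frame'][320:370,150:235,::-1]; t=snap('top')['frame'][200:275,415:485,::-1]
a=cv2.resize(a,(510,300),interpolation=cv2.INTER_CUBIC); t=cv2.resize(t,(280,300),interpolation=cv2.INTER_CUBIC)
cv2.imwrite('pics/w.png',np.hstack([a,t]))
E
```

```text
(no output)
```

View pics/w.png

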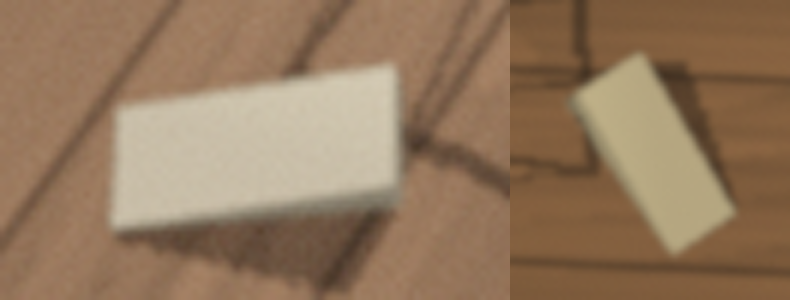

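The heel is the end at larger world x (the right end in the scene crop, with the tall face and long shadow). Next I compute the wedge's pose and the first move.

```bash
cat >> h.py <<'E'
from scipy.spatial.transform import Rotation as R
def pose():
    o=r.get_obs(); q=o['eef_rot']; return np.array(o['tool_pos']),R.from_quat([q[1],q[2],q[3],q[0]])
def Rt(jaw_az,tilt=None):
    """tool down, jaw azimuth (deg); tilt: world rotvec deg applied after"""
    a=np.radians(jaw_az); x=np.array([np.cos(a),np.sin(a),0]); z=np.array([0,0,-1.]); 
    M=R.from_matrix(np.c_[x,np.cross(z,x),z]); 
    return M if tilt is None else R.from_rotvec(np.radians(tilt))*M
def row(p,Rw,base=None):
    P,Q=base or pose(); return np.round(np.r_[np.degrees((Q.inv()*Rw).as_rotvec()),Q.inv().apply(np.array(p)-P)*100],2).tolist()
YD=-0.069; CD=np.array([.6087,-.0219,0])
def D(x,y,h):  # drainer coords, h above bed plane (vertical)
    c,s=np.cos(YD),np.sin(YD); return CD+[c*x-s*y,s*x+c*y,.080-np.tan(.105)*x+h]
E
python3 - <<'E'
from h import *
t=snap('top'); s=snap('scene')
A=[onz(s,(169.5,337.5),.003),onz(s,(168.3,358.3),.003),onz(s,(216.2,330.8),.03),onz(s,(216.7,351.7),.03)]
B=[onz(t,(455.5,263.8),.003),onz(t,(471.3,253),.003),onz(t,(430.5,224.3),.03),onz(t,(447.5,213),.03)]
for X in (A,B):
    X=np.array(X); th=(X[0]+X[1])/2; he=(X[2]+X[3])/2; d=he-th; print(np.round(X[:,:2],3).tolist(),(th+he)/2,np.hypot(*d[:2]),np.degrees(np.arctan2(d[1],d[0])))
print(row([.45,.1,.30],Rt(10)))
E
```

```text
[[0.412, -0.402], [0.442, -0.445], [0.514, -0.334], [0.544, -0.377]] [ 0.47787453 -0.3896772   0.0165    ] 0.12249936388031853 33.738387949458044
[[0.408, -0.402], [0.438, -0.444], [0.504, -0.331], [0.536, -0.376]] [ 0.47163586 -0.38848591  0.0165    ] 0.11932833846951672 35.58012686641169
[0.0, 0.0, 66.03, -39.43, 41.26, -6.87]
```

play_rows:
  rows:
    - [[0, 0, 66, -39.5, 41.3, -6.9, 0], [0, 0, 66, -39.5, 41.3, -6.9, 0], [0, 0, 66, -39.5, 41.3, -6.9, 0], [0, 0, 66, -39.5, 41.3, -6.9, 0], [0, 0, 66, -39.5, 41.3, -6.9, 0], [0, 0, 66, -39.5, 41.3, -6.9, 0], [0, 0, 66, -39.5, 41.3, -6.9, 0], [0, 0, 66, -39.5, 41.3, -6.9, 0], [0, 0, 66, -39.5, 41.3, -6.9, 0], [0, 0, 66, -39.5, 41.3, -6.9, 0], [0, 0, 66, -39.5, 41.3, -6.9, 0]]

```text
time: 3.18
tool_pos: [0.4504, 0.0989, 0.3003]
eef_rot: [-0.0, 0.996, 0.086, -0.0]
ft_force: [-0.1, -0.7, 0.4]
opening: 0.0853
```

```bash
python3 - <<'E'
from h import *
o=r.get_obs(); print(o['time'],o['tool_pos'],o['joint_positions'].tolist())
print(row([.498,-.373,.12],Rt(-55.5)))
E
```

```text
3.175 [0.45038689 0.09886723 0.30025736] [0.1045323200367494, -0.2698801782971018, 1.7455939389738697, 0.00036697332894455447, 1.666142565669152, -0.06848113200183359]
[-0.01, 0.02, 65.41, -3.43, 47.31, 18.01]
```

play_rows:
  rows:
    - [[0, 0, 65.4, -3.4, 47.3, 14, 0], [0, 0, 65.4, -3.4, 47.3, 14, 0], [0, 0, 65.4, -3.4, 47.3, 14, 0], [0, 0, 65.4, -3.4, 47.3, 14, 0], [0, 0, 65.4, -3.4, 47.3, 14, 0], [0, 0, 65.4, -3.4, 47.3, 14, 0], [0, 0, 65.4, -3.4, 47.3, 14, 0], [0, 0, 65.4, -3.4, 47.3, 14, 0], [0, 0, 65.4, -3.4, 47.3, 18, 0], [0, 0, 65.4, -3.4, 47.3, 18, 0]]

```text
time: 4.42
tool_pos: [0.4976, -0.3687, 0.1158]
eef_rot: [-0.001, 0.886, -0.464, -0.004]
ft_force: [0.3, 0.7, 0.8]
opening: 0.0848
```

```bash
python3 - <<'E'
from h import *
o=r.get_obs(); print(o['time'],o['tool_pos'],o['joint_positions'].tolist())
print(row([.498,-.373,.003],Rt(-55.5)))
t=snap('top'); save(t,'wg.png',(390,180,510,290),5)
E
```

```text
4.425 [ 0.4976135  -0.3687261   0.11581408] [-0.7207934810690679, 0.2692890671069679, 1.5451788849432266, 0.0005582958906729935, 1.3358610973905019, 0.24415549773224163]
[0.09, 0.49, 0.2, 0.47, 0.19, 11.28]
```

View pics/wg.png

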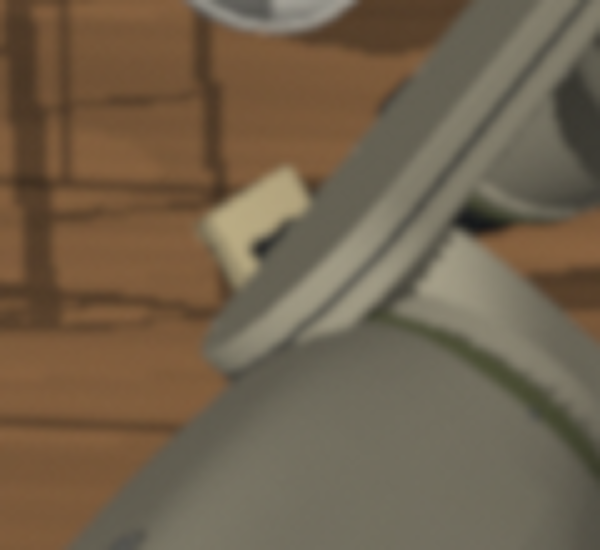

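The arm hides most of the wedge; only the heel shows, at about (270,220) in the crop. Two independent measurements agree within 6 mm, so I go down and grip.

play_rows:
  rows:
    - [[0, 0, 0, 0, 0, 4, 0], [0, 0, 0, 0, 0, 7, 0], [0, 0, 0, 0, 0, 9, 0], [0, 0, 0, 0, 0, 10.5, 0], [0, 0, 0, 0, 0, 11.6, 0], [0, 0, 0, 0, 0, 11.6, 0.3], [0, 0, 0, 0, 0, 11.6, 0.6], [0, 0, 0, 0, 0, 11.6, 1], [0, 0, 0, 0, 0, 11.6, 1], [0, 0, 0, 0, 0, 11.6, 1], [0, 0, 0, 0, 0, 11.6, 1], [0, 0, 0, 0, 0, 11.6, 1]]

```text
time: 5.98
tool_pos: [0.5, -0.3733, 0.0056]
eef_rot: [0.0, 0.885, -0.465, 0.001]
ft_force: [-0.1, -0.2, 6.7]
opening: 0.0488
```

```bash
python3 - <<'E'
from h import *
o=r.get_obs(); print(o['time'],o['tool_pos'],o['opening'],o['ft_force'],o['joint_positions'].tolist())
E
```

```text
5.975 [ 0.49995347 -0.37325885  0.00563689] 0.04878332309627201 [-0.12028739 -0.23248896  6.71750864] [-0.7234392693059003, 0.4011171302326765, 1.6013104625965535, -5.3143129912885695e-05, 1.136893708525775, 0.24307380959380018]
```

Gripped (opening 49 mm). I lift it and carry it over the bed. It goes with its thin end uphill: the pin then sits in the notch and loads the wedge, which needs less friction, and the notch centres the pin.

```bash
cat >> h.py <<'E'
def bedtool(jaw_off=-90,deg=6.0):  # tool normal to bed, jaw azimuth = drainer az + off
    return Rt(np.degrees(YD)+jaw_off,np.array([-np.sin(YD),np.cos(YD),0])*deg)
E
python3 - <<'E'
from h import *
p,_=pose()
print(row([.5,-.373,.25],Rt(-55.5)))
print(row(D(.075,0,.15),bedtool()))
print(D(.075,0,.15),D(.075,0,.0056))
E
```

```text
[-0.03, -0.13, 0.12, 0.04, -0.03, -24.44]
[-5.84, -2.13, 38.54, -18.01, -34.79, -21.67]
[ 0.68352153 -0.02707089  0.22209593] [ 0.68352153 -0.02707089  0.07769593]
```

play_rows:
  rows:
    - [[0, 0, 0, 0, 0, -5, 1], [0, 0, 0, 0, 0, -11, 1], [0, 0, 0, 0, 0, -17, 1], [0, 0, 0, 0, 0, -22, 1], [-2.9, -1.1, 19.3, -9, -17.4, -22, 1], [-5.8, -2.1, 38.5, -18, -34.8, -21.7, 1], [-5.8, -2.1, 38.5, -18, -34.8, -21.7, 1], [-5.8, -2.1, 38.5, -18, -34.8, -21.7, 1], [-5.8, -2.1, 38.5, -18, -34.8, -21.7, 1], [-5.8, -2.1, 38.5, -18, -34.8, -21.7, 1], [-5.8, -2.1, 38.5, -18, -34.8, -21.7, 1], [-5.8, -2.1, 38.5, -18, -34.8, -21.7, 1]]

```text
time: 7.48
tool_pos: [0.6835, -0.0239, 0.2203]
eef_rot: [-0.036, -0.683, 0.729, 0.04]
ft_force: [-0.3, -1.1, -1.0]
opening: 0.0483
```

```bash
python3 - <<'E'
from h import *
o=r.get_obs(); print(o['time'],o['tool_pos'],o['opening'],o['ft_force'],o['joint_positions'].tolist())
print(row(D(.075,0,.0056),bedtool())); print(row(D(.075,0,.03),bedtool()))
s=snap('scene'); save(s,'carry.png',(180,120,400,330),3)
E
```

```text
7.475 [ 0.68345297 -0.02393844  0.22030882] 0.04833502145455365 [-0.29805253 -1.05680157 -1.03872567] [-0.10833840962262403, 0.47193497788300964, 1.1028876559375755, -0.0030276392590734558, 1.6736342557082065, 1.5269591045514088]
[0.12, 0.07, 0.25, 0.34, -1.55, 14.18]
[0.12, 0.07, 0.25, 0.33, -1.29, 11.75]
```

View pics/carry.png

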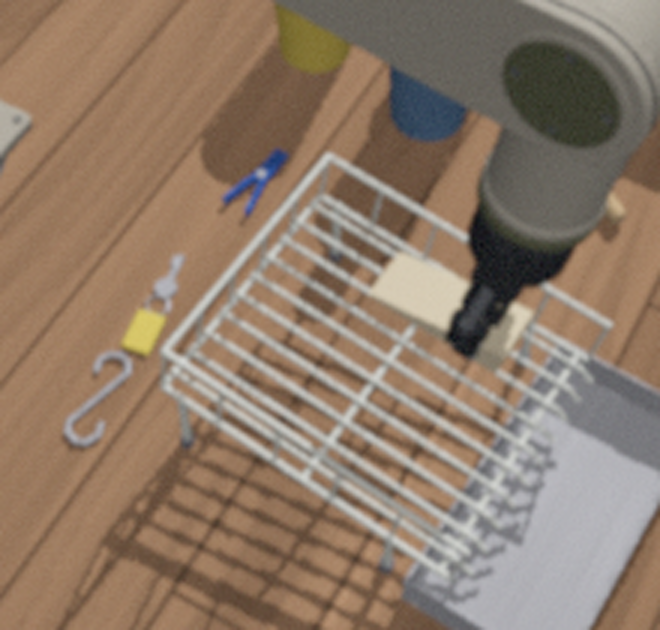

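The wedge hangs well: thin end at crop (390,280), uphill, heel at (510,340), downhill. I lower it.

play_rows:
  rows:
    - [[0, 0, 0, 0, -0.4, 4, 1], [0, 0, 0, 0, -0.8, 8, 1], [0, 0, 0, 0, -1.1, 11, 1], [0, 0, 0, 0, -1.3, 12.5, 1], [0, 0, 0, 0, -1.4, 13.2, 1], [0, 0, 0, 0, -1.4, 13.6, 1], [0, 0, 0, 0, -1.5, 13.9, 1], [0, 0, 0, 0, -1.5, 14.1, 1], [0, 0, 0, 0, -1.5, 14.1, 1]]

```text
time: 8.65
tool_pos: [0.6834, -0.0263, 0.0798]
eef_rot: [-0.036, -0.682, 0.73, 0.039]
ft_force: [0.9, -0.0, -1.6]
opening: 0.0483
```

```bash
python3 - <<'E'
from h import *
o=r.get_obs(); print(o['time'],o['tool_pos'],o['opening'],o['ft_force'],o['wrist_torque'],D(.075,0,.0056))
E
```

```text
8.65 [ 0.6834182  -0.02633767  0.07975584] 0.048311955653878254 [ 0.93627367 -0.01152374 -1.56160242] [-0.04732753 -0.06599023  0.01519834] [ 0.68352153 -0.02707089  0.07769593]
```

No contact yet; I creep down.

play_rows:
  rows:
    - [[0, 0, 0, 0, 0, 0.1, 1], [0, 0, 0, 0, 0, 0.2, 1], [0, 0, 0, 0, 0, 0.25, 1], [0, 0, 0, 0, 0, 0.25, 1]]

```text
time: 9.15
tool_pos: [0.6831, -0.0264, 0.0772]
eef_rot: [-0.036, -0.682, 0.73, 0.039]
ft_force: [-1.4, 0.0, 1.2]
opening: 0.0484
```

play_rows:
  rows:
    - [[0, 0, 0, 0, 0, 0.1, 1], [0, 0, 0, 0, 0, 0.1, 1], [0, 0, 0, 0, 0, 0.1, 1]]

```text
time: 9.52
tool_pos: [0.6831, -0.0264, 0.0772]
eef_rot: [-0.035, -0.682, 0.73, 0.039]
ft_force: [-3.0, 1.3, 7.2]
opening: 0.0486
```

Firm contact: z did not change and the force rose to 7 N. I release by small steps, then rise.

play_rows:
  rows:
    - [[0, 0, 0, 0, 0, -0.1, 0.4], [0, 0, 0, 0, 0, -0.1, 0.3], [0, 0, 0, 0, 0, -0.1, 0.2], [0, 0, 0, 0, 0, -0.1, 0.1], [0, 0, 0, 0, 0, -0.1, 0.1], [0, 0, 0, 0, 0, -1, 0.1], [0, 0, 0, 0, 0, -3, 0.1], [0, 0, 0, 0, 0, -8, 0.1], [0, 0, 0, 0, 0, -14, 0.1], [0, 0, 0, 0, 0, -18, 0]]

```text
time: 10.78
tool_pos: [0.7032, -0.028, 0.2613]
eef_rot: [-0.034, -0.682, 0.73, 0.037]
ft_force: [-0.2, -0.4, 0.4]
opening: 0.0854
```

```bash
python3 - <<'E'
from h import *
o=r.get_obs(); print(o['time'],o['tool_pos'],o['opening'],o['ft_force'],o['joint_positions'].tolist())
E
```

```text
10.775 [ 0.70316415 -0.02800528  0.26127819] 0.08535631848232307 [-0.19376034 -0.3804972   0.43848673] [-0.11088495097643329, 0.5141196933592241, 0.973135213563058, -0.0034083854565798936, 1.7536705106942887, 1.5276495230812273]
```

The wedge is set. To plan the sideways grasp of the pin I need the arm's kinematics, so I fit it from the poses so far, then add a tilted pose.

```bash
cat > kin.py <<'E'
import numpy as np
from scipy.optimize import least_squares
from scipy.spatial.transform import Rotation as R
# (q, tcp)
DATA=[([1.2416,.13036,1.48818,0,1.52300,-.08539],[.14481,.58228,.23133]),
([.10453,-.26988,1.74559,.0004,1.66614,-.0685],[.45039,.09887,.30026]),
([-.72079,.26929,1.54518,.0006,1.33586,.24416],[.49761,-.36873,.11581]),
([-.72344,.40112,1.60131,0,1.13689,.24307],[.49995,-.37326,.00564]),
([-.10834,.47193,1.10289,-.00303,1.67363,1.52696],[.68345,-.02394,.22031]),
([-.11088,.51412,.97314,-.00341,1.75367,1.52765],[.70316,-.02801,.26128])]
Ry=lambda a:R.from_euler('y',a); Rz=lambda a:R.from_euler('z',a)
def fk(q,P,s4=1,s6=1):
    d1,a1,L2,a3,L3,d6,e1,e4=P   # e1 lateral at shoulder, e4 lateral at wrist after q4
    A=Rz(q[0]); p=A.apply([a1,e1,d1]); A=A*Ry(q[1]); p=p+A.apply([0,0,L2]); A=A*Ry(q[2]); p=p+A.apply([a3,0,L3])
    A=A*Rz(s4*q[3]); p=p+A.apply([0,e4,0]); A=A*Ry(q[4]); A=A*Rz(s6*q[5]); p=p+A.apply([0,0,d6]); return p,A
E
python3 - <<'E'
from kin import *
f=lambda x:np.concatenate([fk(q,np.r_[x,0])[0]-t for q,t in DATA])
for d6 in (.2,.3):
    s=least_squares(lambda x:np.r_[f(x),(x[5]-d6)*.003],[.3,0,.4,0,.4,d6,.05]); print(np.round(s.x,4),np.abs(f(s.x)).max())
for q,t in DATA[-1:]: print(fk(q,np.r_[s.x,0])[1].as_quat(), 'obs xyzw', [-.682,.73,.037,-.034])
E
```

```text
[0.317  0.     0.3689 0.0614 0.5534 0.3638 0.0512] 3.040932172482247e-05
[0.3177 0.     0.369  0.0615 0.5534 0.3644 0.0512] 1.483366936949615e-05
[ 0.72989669  0.68174997 -0.03358484 -0.03660404] obs xyzw [-0.682, 0.73, 0.037, -0.034]
```

```bash
python3 - <<'E'
from h import *
print(row([.45,.15,.40],Rt(-4,[40,0,0])))
E
```

```text
[33.42, -29.17, -87.88, -16.05, 27.72, -11.16]
```

play_rows:
  rows:
    - [[0, 0, 0, 0, 0, -4, 0], [33.4, -29.2, -87.9, -16, 27.7, -11.2, 0], [33.4, -29.2, -87.9, -16, 27.7, -11.2, 0], [33.4, -29.2, -87.9, -16, 27.7, -11.2, 0], [33.4, -29.2, -87.9, -16, 27.7, -11.2, 0], [33.4, -29.2, -87.9, -16, 27.7, -11.2, 0], [33.4, -29.2, -87.9, -16, 27.7, -11.2, 0], [33.4, -29.2, -87.9, -16, 27.7, -11.2, 0], [33.4, -29.2, -87.9, -16, 27.7, -11.2, 0], [33.4, -29.2, -87.9, -16, 27.7, -11.2, 0], [33.4, -29.2, -87.9, -16, 27.7, -11.2, 0], [33.4, -29.2, -87.9, -16, 27.7, -11.2, 0]]

```text
time: 12.28
tool_pos: [0.4498, 0.1491, 0.3969]
eef_rot: [-0.342, 0.939, -0.034, -0.014]
ft_force: [0.3, 0.0, -0.5]
opening: 0.0858
```

```bash
python3 - <<'E'
from h import *
from kin import *
o=r.get_obs(); q=o['joint_positions']; t=o['tool_pos']; print(o['time'],t,q.tolist())
p,Q=pose()
for s4 in (1,-1):
  DD=DATA+[(q,t)]
  f=lambda x:np.concatenate([np.r_[fk(a,x,s4)[0]-b] for a,b in DD])
  g=least_squares(f,[.3177,0,.369,.0615,.5534,.3644,.025,.025]); print(s4,np.round(g.x,4),np.abs(g.fun).max(),np.degrees(((fk(q,g.x,s4)[1]*Rz(np.pi)).inv()*Q).magnitude()))
s=snap('top'); save(s,'t1.png',(100,60,400,300),2.5)
E
```

```text
12.275 [0.44979189 0.14912754 0.39688757] [-0.2986945672109221, -0.2753354514366424, 1.7298640909493102, 0.6930217358429703, 1.855350026437773, -0.0829953101381706]
1 [ 0.3181  0.      0.3691  0.0616  0.5534  0.3648  0.0512 -0.    ] 1.4927510251783183e-05 1.6097868066394328e-14
-1 [-0.4002 -0.01    0.3359 -0.0804  0.5275 -0.2426  0.3038 -0.2503] 0.048817691523040496 79.41444114926485
```

View pics/t1.png

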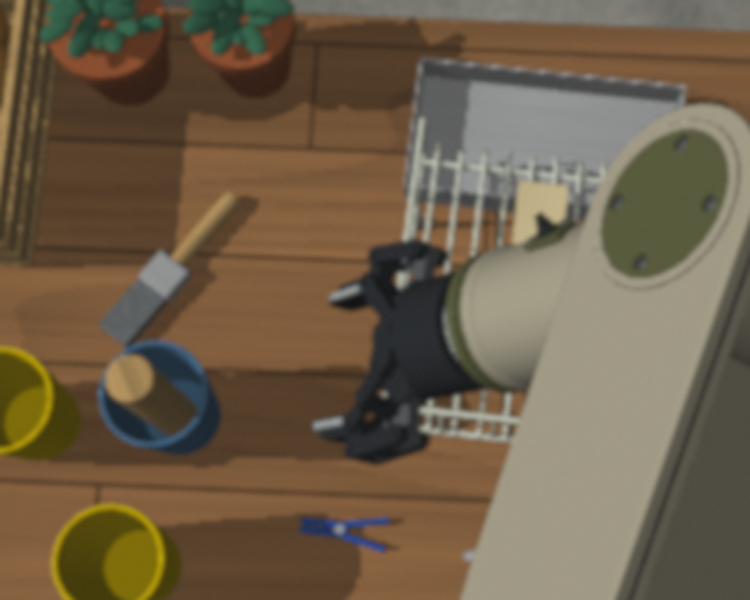

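The kinematic model fits exactly (error below 0.02 mm). The picture shows the wedge on the wires at about (540,205), with its thin end uphill. Next I search for side-grasp and placing poses.

```bash
cat >> kin.py <<'E'
P=np.array([.3181,0,.3691,.0616,.5534,.3648,.0512,0])
LO=np.array([-2.96,-.89,.02,-1.34,0,-2.66]); HI=np.array([2.96,2.26,2.5,4.48,2.73,2.66])
def ik(p,Rw,q0):
    def f(q):
        a,A=fk(q,P); return np.r_[a-p,.3*((A*Rz(np.pi)).inv()*Rw).as_rotvec()]
    g=least_squares(f,np.clip(q0,LO+.01,HI-.01),bounds=(LO,HI)); return g.x,np.abs(g.fun).max()
def Rgrip(az,theta,flip=0):
    """tool z = d sin(theta) - z cos(theta); d azimuth az deg; jaw horizontal"""
    a,t=np.radians(az),np.radians(theta); d=np.array([np.cos(a),np.sin(a),0]); z=d*np.sin(t)-np.array([0,0,np.cos(t)])
    x=np.array([np.sin(a),-np.cos(a),0])*(-1 if flip else 1); return R.from_matrix(np.c_[x,np.cross(z,x),z])
E
python3 - <<'E'
from h import *
from kin import *
q0=r.get_obs()['joint_positions']
pin=np.array([.473,.339,.165])
for az in (50,60,70,80,90):
  for th in (65,75):
    Rw=Rgrip(az,th); z=Rw.as_matrix()[:,2]
    q,e=ik(pin+.019*z,Rw,q0); q2,e2=ik(pin-.12*z,Rw,q); q3,e3=ik(pin+.019*z+[0,0,.2],Rw,q)
    print(az,th,'grasp',np.round(q,2),round(e,4),'pre',round(e2,4),'lift',np.round(q3,2),round(e3,4))
for th in (-15,-25):
    Rw=Rgrip(86.05,th); z=Rw.as_matrix()[:,2]
    for h in (.022,.15): q,e=ik(D(-.026,.055,h)+.019*z,Rw,q0); print('place',th,h,np.round(q,2),round(e,4))
E
```

```text
50 65 grasp [ 0.16 -0.37  2.5   1.54  0.65 -0.33] 0.0107 pre 0.0455 lift [ 0.17 -0.82  2.38  0.94  0.81  0.47] 0.0
50 75 grasp [ 0.09 -0.15  2.5   1.94  0.87 -0.8 ] 0.018 pre 0.0674 lift [ 0.12 -0.85  2.5   1.27  0.77  0.17] 0.0016
60 65 grasp [ 0.05 -0.29  2.45  1.47  0.87 -0.43] 0.0 pre 0.0211 lift [ 0.05 -0.67  2.3   1.1   1.03  0.2 ] 0.0
60 75 grasp [-0.   -0.13  2.47  1.75  1.02 -0.75] 0.0 pre 0.0286 lift [-0.   -0.67  2.41  1.36  1.03 -0.04] 0.0
70 65 grasp [-0.02 -0.13  2.33  1.37  1.06 -0.5 ] 0.0 pre 0.0 lift [-0.02 -0.5   2.2   1.15  1.22  0.02] 0.0
70 75 grasp [-0.07  0.01  2.34  1.57  1.19 -0.74] 0.0 pre 0.0 lift [-0.07 -0.47  2.28  1.37  1.25 -0.17] 0.0
80 65 grasp [-0.05  0.02  2.19  1.27  1.22 -0.55] 0.0 pre 0.0 lift [-0.05 -0.32  2.07  1.16  1.39 -0.11] 0.0
80 75 grasp [-0.1   0.15  2.18  1.43  1.34 -0.74] 0.0 pre 0.0 lift [-0.1  -0.27  2.14  1.34  1.43 -0.27] 0.0
90 65 grasp [-0.05  0.15  2.04  1.18  1.36 -0.59] 0.0 pre 0.0 lift [-0.05 -0.16  1.93  1.13  1.53 -0.21] 0.0
90 75 grasp [-0.1   0.28  2.03  1.31  1.47 -0.74] 0.0 pre 0.0 lift [-0.1  -0.1   1.99  1.29  1.58 -0.33] 0.0
place -15 0.022 [ 0.12  0.27  1.63 -0.27  1.31  0.27] 0.0
place -15 0.15 [ 0.12  0.16  1.51 -0.26  1.52  0.21] 0.0
place -25 0.022 [ 0.21  0.34  1.58 -0.43  1.37  0.4 ] 0.0
place -25 0.15 [ 0.21  0.22  1.48 -0.42  1.57  0.31] 0.0
```

```bash
python3 - <<'E'
from h import *
from kin import Rgrip,ik
pin=np.array([.473,.339,.165]); Rw=Rgrip(85,70); z=Rw.as_matrix()[:,2]
print(row(pin-.11*z,Rw), pin-.11*z, ik(pin-.11*z,Rw,r.get_obs()['joint_positions']))
E
```

```text
[30.13, 3.26, -1.26, 1.93, 5.72, 20.46] [0.46399104 0.23602715 0.20262222] (array([-0.35319286,  0.05002511,  2.11140808,  1.1355334 ,  1.585446  ,
       -0.64103601]), np.float64(9.564571357145724e-14))
```

play_rows:
  rows:
    - [[30.1, 3.3, -1.3, 1.9, 5.7, 20.5, 0], [30.1, 3.3, -1.3, 1.9, 5.7, 20.5, 0], [30.1, 3.3, -1.3, 1.9, 5.7, 20.5, 0], [30.1, 3.3, -1.3, 1.9, 5.7, 20.5, 0], [30.1, 3.3, -1.3, 1.9, 5.7, 20.5, 0], [30.1, 3.3, -1.3, 1.9, 5.7, 20.5, 0], [30.1, 3.3, -1.3, 1.9, 5.7, 20.5, 0], [30.1, 3.3, -1.3, 1.9, 5.7, 20.5, 0], [30.1, 3.3, -1.3, 1.9, 5.7, 20.5, 0]]

```text
time: 13.45
tool_pos: [0.4637, 0.2367, 0.2021]
eef_rot: [-0.573, 0.818, -0.035, 0.025]
ft_force: [0.3, -1.0, 0.1]
opening: 0.0856
```

```bash
python3 - <<'E'
from h import *
from kin import Rgrip,ik
pin=np.array([.473,.339,.165]); Rw=Rgrip(85,70); z=Rw.as_matrix()[:,2]
print(r.get_obs()['time'],pose()[0],row(pin+.019*z,Rw))
s=snap('scene'); save(s,'pre.png',(190,60,400,230),3.5)
E
```

```text
13.45 [0.46372808 0.23669111 0.20206738] [0.01, -0.0, 0.08, 0.03, -0.03, 12.82]
```

View pics/pre.png

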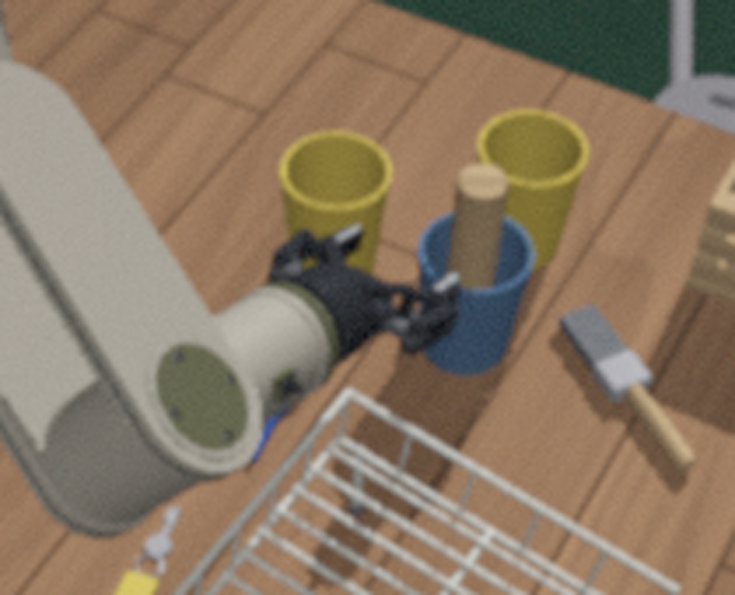

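The open jaws, at about (345,240) and (445,295), face the pin at (480,220) above the rim and are clear of both yellow cups. I advance and grip.

play_rows:
  rows:
    - [[0, 0, 0, 0, 0, 4, 0], [0, 0, 0, 0, 0, 7, 0], [0, 0, 0, 0, 0, 10, 0], [0, 0, 0, 0, 0, 12, 0], [0, 0, 0, 0, 0, 12.9, 0], [0, 0, 0, 0, 0, 12.9, 0.2], [0, 0, 0, 0, 0, 12.9, 0.4], [0, 0, 0, 0, 0, 12.9, 0.6], [0, 0, 0, 0, 0, 12.9, 1], [0, 0, 0, 0, 0, 12.9, 1], [0, 0, 0, 0, 0, 12.9, 1], [0, 0, 0, 0, 0, 12.9, 1]]

```text
time: 15.0
tool_pos: [0.4744, 0.3576, 0.1578]
eef_rot: [-0.573, 0.818, -0.036, 0.025]
ft_force: [2.6, -0.4, 3.0]
opening: 0.0425
```

```bash
python3 - <<'E'
from h import *
from kin import Rgrip,ik
o=r.get_obs(); print(o['time'],o['tool_pos'],o['opening'],o['ft_force'])
print(row(pose()[0]+[0,0,.15],Rgrip(85,70)),row(pose()[0]+[0,0,.24],Rgrip(85,70)))
E
```

```text
15.0 [0.4743682  0.35764806 0.15775989] 0.04246645855145808 [ 2.5634448  -0.43481402  2.96723346]
[-0.05, -0.01, 0.03, 0.01, -14.1, -5.12] [-0.05, -0.01, 0.03, 0.01, -22.56, -8.19]
```

play_rows:
  rows:
    - [[0, 0, 0, 0, -2, -0.7, 1], [0, 0, 0, 0, -5, -1.8, 1], [0, 0, 0, 0, -9, -3.3, 1], [0, 0, 0, 0, -13, -4.7, 1], [0, 0, 0, 0, -17, -6.2, 1], [0, 0, 0, 0, -20, -7.3, 1], [0, 0, 0, 0, -20.7, -7.5, 1], [0, 0, 0, 0, -20.7, -7.5, 1]]

```text
time: 16.0
tool_pos: [0.4735, 0.358, 0.3758]
eef_rot: [-0.573, 0.819, -0.036, 0.024]
ft_force: [0.3, 0.6, -2.7]
opening: 0.0425
```

```bash
python3 - <<'E'
from h import *
o=r.get_obs(); print(o['time'],o['tool_pos'],o['opening'],o['ft_force'],o['wrist_torque'])
t=snap('top'); s=snap('scene')
a=s['frame'][0:260,180:460,::-1]; b=t['frame'][60:300,90:400,::-1]
a=cv2.resize(a,(431,400),interpolation=cv2.INTER_CUBIC); b=cv2.resize(b,(517,400),interpolation=cv2.INTER_CUBIC)
cv2.imwrite('pics/lift.png',cv2.resize(np.hstack([a,b]),(800,338)))
E
```

```text
16.0 [0.47348377 0.35796989 0.37584529] 0.042518712508144166 [ 0.32382544  0.57083223 -2.74460741] [-0.8074554   0.08973936 -0.03155841]
```

View pics/lift.png

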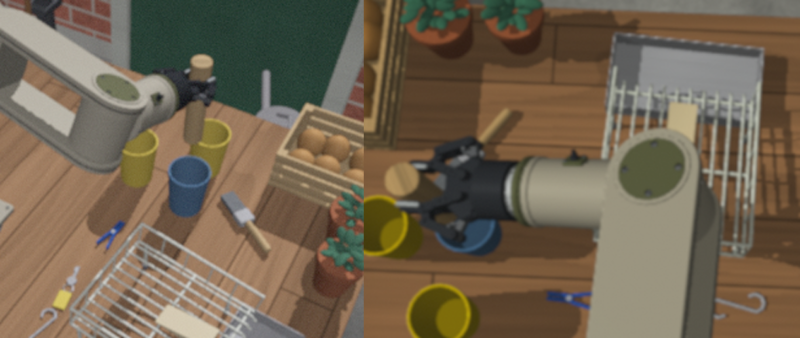

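The pin came out upright and the crock still stands. I measure where the wedge's thin edge lies, using the scene view, then plan the carry.

```bash
python3 - <<'E'
from h import *
from kin import Rgrip,ik
s=snap('scene'); 
o=[d for d in models.outline_of('scene','wedge')][0]; m=o['pixels'].astype(np.uint8); print(round(o['p'],2),o['centre'],m.sum())
c=max(cv2.findContours(m,cv2.RETR_EXTERNAL,cv2.CHAIN_APPROX_NONE)[0],key=cv2.contourArea)
# hypothesised wedge: fit its silhouette by drainer x,y,yaw
from scipy.optimize import minimize
def corners(x,y,a):
    n=R.from_euler('zyx',[YD+a,.105,0]).as_matrix(); org=D(x,y,0)
    return [org+n@np.array(v) for v in [(-.06,-.025,0),(-.06,.025,0),(-.06,-.025,.003),(-.06,.025,.003),(.06,-.025,0),(.06,.025,0),(.06,-.025,.03),(.06,.025,.03)]]
def cost(v):
    k=np.array([proj(s,p) for p in corners(*v)],np.float32); h=cv2.convexHull(k)
    w=np.zeros((420*4,560*4),np.uint8); cv2.fillConvexPoly(w,np.int32(np.round(h*4)),1); w=cv2.resize(w.astype(np.float32),(560,420),interpolation=cv2.INTER_AREA)
    return np.abs(w-m).sum()
b=min((minimize(cost,v,method='Nelder-Mead',options=dict(initial_simplex=np.array(v)+np.array([[0,0,0],[.01,0,0],[0,.01,0],[0,0,.1]]))) for v in ([.045,0,0],[.05,.005,.05],[.04,-.005,-.05])),key=lambda g:g.fun)
print(np.round(b.x,4),b.fun, 'expected .045 0 0 cost',cost([.045,0,0]))
xp=-.028
Rw=R.from_rotvec(np.radians(6)*np.array([-np.sin(YD),np.cos(YD),0]))*Rgrip(86.05,-20); z=Rw.as_matrix()[:,2]
tgt=D(xp,.055,.022)+.019*z+[0,0,.20]; print(tgt,row(tgt,Rw))
q=r.get_obs()['joint_positions']; print(np.round(q,2),ik(tgt,Rw,q))
E
```

```text
0.74 [326.5, 252.0] 872
[ 0.0468  0.0024 -0.0012] 34.6875 expected .045 0 0 cost 102.4375
[0.58224914 0.02854532 0.28719446] [-89.96, -6.29, 1.69, 13.72, 19.13, -26.96]
[-0.08 -0.24  2.02  1.23  1.49 -0.19] (array([ 0.15626003,  0.23985919,  1.30732302, -0.32307575,  1.76617232,
        0.17097644]), np.float64(5.67323965583455e-14))
```

play_rows:
  rows:
    - [[-20, -1.4, 0.4, 2, 2, -3, 1], [-40, -2.8, 0.8, 5, 6, -9, 1], [-60, -4.2, 1.1, 9, 11, -16, 1], [-80, -5.6, 1.5, 12, 16, -23, 1], [-90, -6.3, 1.7, 13.7, 19.1, -27, 1], [-90, -6.3, 1.7, 13.7, 19.1, -27, 1], [-90, -6.3, 1.7, 13.7, 19.1, -27, 1], [-90, -6.3, 1.7, 13.7, 19.1, -27, 1], [-90, -6.3, 1.7, 13.7, 19.1, -27, 1], [-90, -6.3, 1.7, 13.7, 19.1, -27, 1], [-90, -6.3, 1.7, 13.7, 19.1, -27, 1], [-90, -6.3, 1.7, 13.7, 19.1, -27, 1]]

```text
time: 17.7
tool_pos: [0.5828, 0.0273, 0.2903]
eef_rot: [0.171, 0.983, -0.026, -0.056]
ft_force: [-0.1, -0.4, -1.9]
opening: 0.0424
```

```bash
python3 - <<'E'
from h import *
from kin import Rgrip
o=r.get_obs(); print(o['time'],o['tool_pos'],o['opening'],o['ft_force'],o['wrist_torque'])
Rw=R.from_rotvec(np.radians(6)*np.array([-np.sin(YD),np.cos(YD),0]))*Rgrip(86.05,-20); z=Rw.as_matrix()[:,2]
for h in (.03,.0): print(h,row(D(-.026,.055,.022+h)+.019*z,Rw),D(-.026,.055,.022+h)+.019*z)
t=snap('top'); s=snap('scene')
a=s['frame'][120:330,200:440,::-1]; b=t['frame'][60:260,200:400,::-1]
cv2.imwrite('pics/hov.png',cv2.resize(np.hstack([cv2.resize(a,(457,400)),cv2.resize(b,(400,400))]),(800,373)))
E
```

```text
17.7 [0.58275596 0.02734492 0.29033188] 0.04237589785887663 [-0.081185   -0.39692153 -1.90904117] [ 0.42575673 -0.13440932  0.02420051]
0.03 [-0.07, -0.16, -0.16, 1.89, -5.99, 16.16] [0.58424438 0.02840743 0.11698368]
0.0 [-0.07, -0.16, -0.16, 2.19, -7.0, 18.97] [0.58424438 0.02840743 0.08698368]
```

View pics/hov.png

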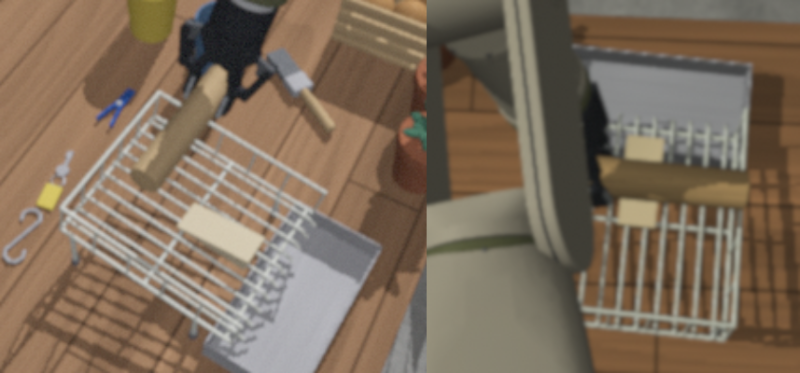

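The pin hangs about level over the bed, uphill of the wedge. I check its level and length position numerically against the outlines.

```bash
python3 - <<'E'
from h import *
p,Q=pose(); yd=np.array([-np.sin(YD),np.cos(YD),0]); z=Q.as_matrix()[:,2]
g=p-.019*z; far=g-.1595*yd; near=g+.0405*yd
print('axis via tool', g)
for n in ('scene','top'):
    s=snap(n); L=models.outline_of(n,'pin')
    hsv=cv2.cvtColor(s['frame'],cv2.COLOR_RGB2HSV)
    for d in L[:1]:
        ys,xs=np.nonzero(d['pixels']); X=np.c_[xs,ys].astype(float); c=X.mean(0); v=np.linalg.svd(X-c,full_matrices=False)[2][0]
        t=(X-c)@v; e=np.array(proj(s,near))-proj(s,far)
        print(n,round(d['p'],2),'c',c.round(1),'ang',np.degrees(np.arctan2(v[1],v[0])).round(1),'exp ang',np.degrees(np.arctan2(e[1],e[0])).round(1),'ends',(c+v*t.min()).round(1),(c+v*t.max()).round(1),'exp far/near',np.round(proj(s,far),1),np.round(proj(s,near),1))
E
```

```text
axis via tool [0.58503357 0.0336784  0.30826853]
scene 0.77 c [301.7 192.9] ang 126.6 exp ang -51.6 ends [326.9 158.9] [278.4 224.3] exp far/near [279.  220.9] [325.  162.7]
top 0.95 c [333.2 157.2] ang 6.0 exp ang -173.9 ends [291.1 152.8] [372.8 161.4] exp far/near [371.9 161.6] [274.  151.2]
```

play_rows:
  rows:
    - [[0, 0, 0, 0.5, -1.5, 4, 1], [0, 0, 0, 1, -3, 8, 1], [0, 0, 0, 1.4, -4.4, 12, 1], [0, 0, 0, 1.7, -5.4, 14.6, 1], [0, 0, 0, 1.9, -5.9, 16, 1], [0, 0, 0, 2, -6.3, 17, 1], [0, 0, 0, 2.1, -6.5, 17.6, 1], [0, 0, 0, 2.1, -6.6, 17.9, 1], [0, 0, 0, 2.1, -6.6, 17.9, 1], [0, 0, 0, 2.1, -6.6, 17.9, 1]]

```text
time: 19.25
tool_pos: [0.5848, 0.029, 0.0989]
eef_rot: [0.172, 0.983, -0.025, -0.055]
ft_force: [0.1, -0.1, -1.3]
opening: 0.0422
```

```bash
python3 - <<'E'
from h import *
from kin import Rgrip
o=r.get_obs(); print(o['time'],o['tool_pos'],o['opening'],o['ft_force'],o['wrist_torque'])
Rw=R.from_rotvec(np.radians(6)*np.array([-np.sin(YD),np.cos(YD),0]))*Rgrip(86.05,-20); z=Rw.as_matrix()[:,2]
for h in (.003,.0): print(h,row(D(-.026,.055,.022+h)+.019*z,Rw))
print('per mm down',10*np.array(row(pose()[0]+[0,0,-.01],Rw)[3:])/100, 'downhill 10mm',row(pose()[0]+D(.01,0,0)-D(0,0,0),Rw)[3:])
p=pose()[0]-.019*z; q=p-CD; c,s_=np.cos(YD),np.sin(YD); x=c*q[0]+s_*q[1]; print('drainer x,y,h',x,-s_*q[0]+c*q[1],p[2]-.08+np.tan(.105)*x)
E
```

```text
19.25 [0.58476362 0.02900324 0.09885227] 0.042225596199058815 [ 0.13172637 -0.14183852 -1.33252375] [ 0.4116346  -0.09598595 -0.01981616]
0.003 [0.0, -0.23, -0.09, 0.04, -0.24, 0.86]
0.0 [0.0, -0.23, -0.09, 0.07, -0.35, 1.14]
per mm down [ 0.01  -0.034  0.093] downhill 10mm [1.01, -0.0, 0.0]
drainer x,y,h -0.02552308010239859 0.05563019408829642 0.03391885205287788
```

play_rows:
  rows:
    - [[0, 0, 0, 0, -0.1, 0.4, 1], [0, 0, 0, 0.1, -0.2, 0.7, 1], [0, 0, 0, 0.1, -0.3, 0.9, 1], [0, 0, 0, 0.1, -0.3, 0.9, 1]]

```text
time: 19.75
tool_pos: [0.5844, 0.0286, 0.0887]
eef_rot: [0.172, 0.983, -0.025, -0.056]
ft_force: [-0.5, -0.7, -1.0]
opening: 0.0425
```

```bash
python3 - <<'E'
from h import *
o=r.get_obs(); print(o['tool_pos'],o['ft_force'],o['wrist_torque'])
E
```

```text
[0.58435144 0.02860908 0.08865249] [-0.5011216  -0.73570879 -1.02450741] [ 0.23529346 -0.010962   -0.03475674]
```

play_rows:
  rows:
    - [[0, 0, 0, 0, 0, 0.1, 1], [0, 0, 0, 0, 0, 0.1, 1], [0, 0, 0, 0, -0.1, 0.2, 1], [0, 0, 0, 0, -0.1, 0.2, 1]]

```text
time: 20.25
tool_pos: [0.5845, 0.0286, 0.0884]
eef_rot: [0.172, 0.983, -0.025, -0.056]
ft_force: [-5.6, 0.1, 11.8]
opening: 0.0426
```

```bash
python3 - <<'E'
from h import *
o=r.get_obs(); print(o['tool_pos'],o['ft_force'],o['wrist_torque'])
E
```

```text
[0.58445999 0.02862273 0.08836267] [-5.61875142  0.08771931 11.80486224] [-0.43553108  1.20705437 -0.32531269]
```

The reaction force leans 25° uphill, which matches the pin resting on the wedge's thin edge. I shift 2 mm uphill and ease the pin into the notch.

play_rows:
  rows:
    - [[0, 0, 0, -0.1, 0.05, -0.15, 1], [0, 0, 0, -0.2, 0.05, -0.1, 1], [0, 0, 0, -0.2, 0, 0, 1], [0, 0, 0, -0.2, 0, 0, 1]]

```text
time: 20.75
tool_pos: [0.5837, 0.029, 0.0885]
eef_rot: [0.172, 0.983, -0.025, -0.054]
ft_force: [1.1, 0.0, 11.1]
opening: 0.043
```

```bash
python3 - <<'E'
from h import *
o=r.get_obs(); print(o['tool_pos'],o['ft_force'],o['wrist_torque'])
E
```

```text
[0.58370052 0.02902666 0.08847006] [ 1.13363049  0.04258707 11.12270404] [-0.26751957 -0.08594657  0.10293869]
```

The force is now along the bed normal, so the pin is on the wires. I ease off, go 1 mm downhill to touch the wedge, and open gently.

play_rows:
  rows:
    - [[0, 0, 0, 0.1, 0, -0.1, 1], [0, 0, 0, 0.1, 0, -0.1, 1], [0, 0, 0, 0.1, 0, -0.1, 0.48], [0, 0, 0, 0.1, 0, -0.1, 0.44], [0, 0, 0, 0.1, 0, -0.1, 0.4], [0, 0, 0, 0.1, 0, -0.1, 0.35], [0, 0, 0, 0.1, 0, -0.1, 0.3], [0, 0, 0, 0.1, 0, -0.1, 0.3], [0, 0, 0, 0.1, 0, -0.1, 0.3]]

```text
time: 21.88
tool_pos: [0.5833, 0.0293, 0.0875]
eef_rot: [0.172, 0.983, -0.025, -0.056]
ft_force: [-0.2, -0.4, 0.1]
opening: 0.06
```

```bash
python3 - <<'E'
from h import *
o=r.get_obs(); print(o['time'],o['opening'],o['tool_pos'],o['ft_force'],o['wrist_torque'])
yd=np.array([-np.sin(YD),np.cos(YD),0])
for n in ('scene',):
    s=snap(n); 
    for d in models.outline_of(n,'pin')[:1]:
        ys,xs=np.nonzero(d['pixels']); X=np.c_[xs,ys].astype(float); c=X.mean(0); v=np.linalg.svd(X-c,full_matrices=False)[2][0]; t=(X-c)@v
        print(n,d['p'],'ends',(c+v*t.min()).round(1),(c+v*t.max()).round(1),'exp',np.round([proj(s,D(-.025,y,.022)) for y in (.095,-.105)],1).tolist())
save(s,'rel.png',(220,130,420,330),3)
E
```

```text
21.875 0.05999464501534184 [0.5832951  0.02934962 0.08746529] [-0.17498235 -0.38876508  0.10895418] [ 0.19073552 -0.04990664  0.03330932]
scene 0.74 ends [319.1 209.5] [280.7 265.5] exp [[318.9, 210.3], [279.3, 263.7]]
```

View pics/rel.png

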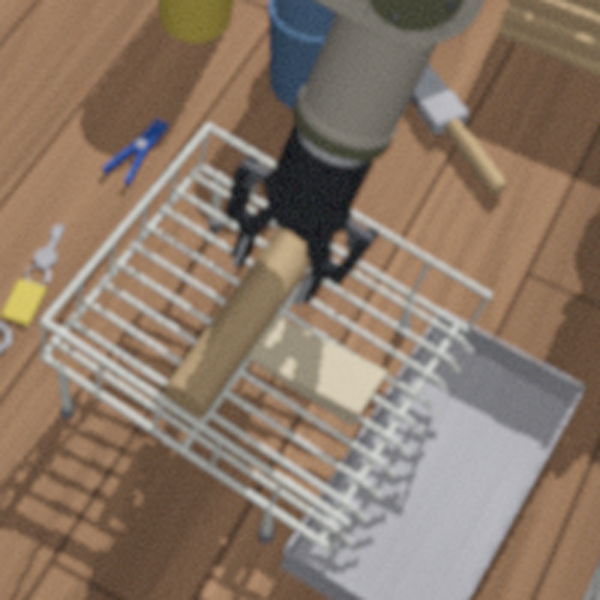

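The pin lies across the wires against the wedge's thin end, at about (265,335), with the fingers clear. I open fully and back out.

play_rows:
  rows:
    - [[0, 0, 0, 0, 0, 0, 0.1], [0, 0, 0, 0, 0, 0, 0], [0, 0, 0, 0, 0, 0, 0], [0, 0, 0, 0, 0.3, -1.5, 0], [0, 0, 0, 0, 0.8, -4, 0], [0, 0, 0, 0, 2, -7, 0], [0, 0, 0, 0, 4, -12, 0], [0, 0, 0, 0, 6, -17, 0], [0, 0, 0, 0, 7, -20, 0], [0, 0, 0, 0, 7, -20, 0], [0, 0, 0, 0, 7, -20, 0], [0, 0, 0, 0, 7, -20, 0]]

```text
time: 23.48
tool_pos: [0.6041, 0.0305, 0.2967]
eef_rot: [0.172, 0.983, -0.025, -0.057]
ft_force: [0.3, 0.1, -0.2]
opening: 0.0855
```

```bash
python3 - <<'E'
from h import *
o=r.get_obs(); print(o['time'],o['tool_pos'],o['ft_force'])
for k in range(2):
    s=snap('scene'); t=snap('top')
    for n,w in (('pin',s),('wedge',s),('crock',s)):
        for d in models.outline_of('scene',n)[:3 if n=='crock' else 1]:
            ys,xs=np.nonzero(d['pixels']); X=np.c_[xs,ys].astype(float); c=X.mean(0); v=np.linalg.svd(X-c,full_matrices=False)[2][0]; u=(X-c)@v
            print(n,round(d['p'],2),c.round(1),(c+v*u.min()).round(1),(c+v*u.max()).round(1))
print(np.round([proj(s,D(-.025,y,.022)) for y in (.095,-.105)],1).tolist())
save(s,'fin.png',(170,60,430,330),2.2)
E
```

```text
23.475 [0.60414618 0.03049838 0.29666939] [ 0.26086868  0.08306118 -0.16421329]
pin 0.63 [300.4 236.4] [321.3 207.2] [279.9 264.9]
wedge 0.93 [325.8 252.5] [306.5 241.6] [343.2 262.4]
crock 0.59 [332.1 103.6] [336.1  89.2] [327.9 119. ]
crock 0.58 [321.8 146.2] [321.1 119.1] [322.3 166.1]
crock 0.56 [285.6 119. ] [286.1  97. ] [285.1 143. ]
pin 0.81 [300.6 236.2] [321.5 207.1] [280.3 264.6]
wedge 0.86 [326.  252.3] [306.6 241.4] [343.7 262.3]
crock 0.96 [322.  144.5] [320.7 119.1] [323.  166.1]
crock 0.67 [331.5 104.8] [334.6  91.2] [328.3 119.1]
crock 0.44 [261.1 367.2] [271.1 343.5] [251.2 390.7]
[[318.9, 210.3], [279.3, 263.7]]
```

View pics/fin.png

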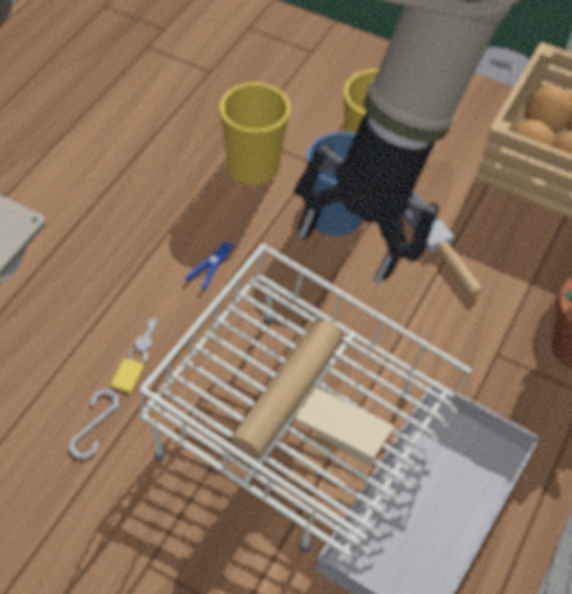

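The pin (crop 290,385) lies square across the wires, against the wedge (345,420), and both are still. The blue crock is upright, and the other things in view (clothespin, fob, hook, brush) look untouched. I hand in.

```bash
python3 -c "
from h import *
print(r.close_job())"
```

```text
the job is handed in; nothing more can be done
None
```

The rolling pin lies level across the drainer's wires with the wedge as a chock on its downhill side. I handed the job in after about 23 s of the 72 s allowed; the system gave no verdict.

- **Wedge:** I set it on the wires with its thin end uphill and let go of it before bringing the pin. A fit to its outline in the scene camera put it about 2–3 mm from where I intended.
- **Pin:** I gripped it from the side above the blue crock's rim, lifted it straight out, turned it level and lowered it until it touched. It first landed on the wedge's thin edge. I moved it 2 mm uphill onto the wires, then 1 mm back towards the wedge, and opened the fingers slowly.

**Last checks:**
- After release, two pictures in a row showed the pin and wedge within 0.5 pixel of the same place, so both were at rest.
- The pin's outline matched its planned position within about 3 pixels, and it lies square across the wires.
- The crock was upright in the last picture. The clothespin, fob, hook and brush looked undisturbed. I did not look at the bowl closely again, but the arm stayed clear of it.
- I did not measure the contact between pin and wedge. It is inferred from the picture and from the pin staying still on the slope.
- The crock detector gave low and changing confidence in the last pictures, with one false hit at the bowl's place, so I judged the crock by eye.

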